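Mount the vial carousel on the autosampler and set it to its home mark

TASK

Mount the vial carousel on the autosampler: lower it over the spindle, turn it until you feel its hub drop over the drive dogs, and press it down without forcing until it snaps fully home. Leave it turned so that its yellow position-one tag faces the home sensor, and do not disturb the other things on the bench.

Things in the scene. Friction and masses are not known exactly. Their poses are not given: they have to be found in the camera images.
- carousel: loose vial carousel, 0.3 kg: aluminium disc of 152 mm diameter with a black hub and twelve vial places. Deck top 19 mm, vial tops 34 mm above the hub's underside, which lies on the bench at first. Origin: centre of that underside, on the axis; x axis points to the yellow position-one tag, z up
- handle (a point): point on the carousel's axis, 66 mm above its origin, a good TCP height on the black handle bar: 64 mm long along the carousel's x, 14 mm thick along its y, from 45 to 77 mm above the origin
- tag (a point): the yellow position-one tag on the rim of the carousel's deck (a clip 22 mm wide with an 11 mm strip toward the hub), 74 mm from its axis
- hub_bore (a point): mouth of the hub's bore, at the carousel's origin: 26 mm wide, with a 20 mm neck 24 mm up. Round it, out of sight under the hub, four slots 90 degrees apart, 12 mm wide and 12.5 mm deep, for the drive dogs; their angle to the tag cannot be seen from above
- autosampler: fixed bench autosampler, white housing 262 x 180 x 42 mm high. Origin on the spindle axis at bench level; x points to its back, where a blue tower (x from 103 to 137 mm) rises to 120 mm; screen and keys are at its front (-x). The carousel fully home has its origin on the axis at z = 46 mm
- drive_flange (a point): centre of the top of the drive flange (the hub's seat), 46 mm above the bench. On it four steel dogs, 90 degrees apart, 8 mm wide, 12 mm high, 23.5 to 33.5 mm from the axis. Until they meet the slots (within 5 degrees) the carousel rides on them 12 mm too high. The drive's angle is not reported; it turns stiffly (0.25 N m), without end, and the dogs carry it round with the hub
- spindle_top (a point): top of the domed spindle (19 mm diameter, 25 mm at its foot), 87 mm above the bench. Two spring balls in it hold the hub: with the dogs in the slots the carousel drops about 3 mm onto the balls, then a push of 10 to 20 N snaps it home
- home_mark (a point): where the tag must come: 74 mm from the spindle axis toward the front, right before the red window of the home sensor (black block 22 mm wide with a white arrow, 88 to 106 mm from the axis, 72 mm high)
- timer: white lab timer lying on the bench, 62 x 66 x 18 mm, origin at the centre of its underside; leave alone
- white_bottle: squat white plastic bottle, 77 mm diameter, 63 mm high, origin at the centre of its underside; leave alone
- foam_rack: white foam tube rack, 98 x 162 x 42 mm, origin at the centre of its underside; leave alone

How it is judged:
By the outcome, as a careful person would: the job done as asked, in the order asked, and still so for the second after the job is handed in, with the robot touching nothing.
It also fails if it takes over 48 s, if anything falls off the work surface, if the arm or the gripper's body presses on something with over 40 N, if the wrist force passes 120 N, or if a joint passes its speed limit or range.

ROBOT

A 7-joint arm with a two-finger parallel gripper is mounted at the origin on a cart in front of the work surface, level with it; the furniture and walls round the work are solid. World frame = base frame: x ahead of the robot, y to its left, z up, the work surface at z = 0. Lengths are in m, angles in rad, forces in N, time in s.
With the tool pointing down it reaches from about 0.425 to 0.8 m from the base axis. Payload 8.3 kg.
Tool frame: the origin (TCP) lies between the finger pads, 19 mm behind the fingertips; this is the grasp point; z points along the fingers, y is the line along which they close (so a half turn about z gives the same grasp; the last joint's range is limited). The gripper opens to 85 mm and grips with 20 to 120 N. Pads are 22 mm wide; open, the fingers measure 114 mm over their backs; the gripper's body (76 mm by 85 mm) begins 54 mm behind the grasp point. The pads swing forward as they close: fully open they stand 13 mm farther back than shut.
Start: joints at [-1.166, 0.383, 0.016, 1.37, -0.006, 1.388, -0.046], TCP at [0.282, 0.558, 0.25] pointing down, gripper open.
Joint ranges: [-2.95, 2.95], [-0.25, 2.06], [-1.52, 1.56], [0.18, 2.33], [-1.44, 4.58], [0.02, 2.06], [-3.01, 3.01]. Speed limits (rad/s): [2.39, 2.39, 3.01, 3.01, 3.14, 3.14, 3.14].

INTERFACE

Orientations are given as a rotation vector (axis times angle).
In Python, from workcell import env, vision, workorder gives the robot as it stands.
- The arm moves only by the shell command python3 -m jog 'ROWS'. ROWS is JSON, a list of rows, each a list of 5 numbers: the shift along the tool's x, y, z in mm, then the turn about the tool's z in degrees, then the opening, from 0 (shut) to 1 (fully open). A call has 1 to 10 rows; each row shifts and turns the commanded pose from where the row before left it, along the tool's axes as they then stand; what a row does not reach is not made up. A row lasts 1/12 s, in which the tool goes at most 41.7 mm and 7.16 degrees, less where a joint would pass 70% of its speed; a pose out of reach is approached as far as the arm can. A call is refused whole if a number of a shift passes 41.7 or a number of a turn 7.16, either way. A call with a gripper value outside its range is refused whole. The fingers move at their own pace and stop on an object; the grip force is fixed at half the most. Time passes only in rows, so rows that do not move let the fingers close. It gives the time, the measured TCP pose, the force, the opening and the grip force at its end, in the units of the state.
- env.state(): the state, without advancing time (a new reading comes with each control period).
- vision.snapshot(name): name is "scene" or "side" or "wrist"; returns a dict with "img" (420x560x3 uint8, red, green, blue), "K" (3x3 intrinsics, pixels), "dist_coeffs" ([k1, k2, p1, p2, k3] as OpenCV has them; the pictures are not rectified), "R" (3x3) and "t" (3): a world point X has camera coordinates R X + t. Camera axes: x right, y down, z forward; pixel columns grow to the right and rows downward; lengths in m; the calibration is good to about 2 mm. A picture is of the moment at which its call begins. There is no depth.
- workorder.hand_in(): hands the job in; it is judged then, once.
The state is a dict: "time": time; "joint_positions": joint angles; "joint_vel": joint speeds; "effort": joint torques, N m; "ee_pos": TCP position; "tool_rot": TCP orientation; "ft_force": force on the tool from outside, world axes, zero at the start; "moment": the same for the moment, N m; "width": opening from 0.0 (shut) to 1.0 (fully open); "grip_force": force on a finger pad.
Only numpy, scipy, OpenCV 4.12 (cv2) and the standard library are available. Lean on these libraries where they do the work, as an engineer would, in place of code of your own. Each camera call takes 0.05 s, during which the arm holds its last target. There are 200 camera calls.

## Working session

There is one attempt and no reset: what is moved stays moved. The work goes in short steps, Python scripts to look and compute and a shell command to move; the robot and the scene stay as the last step left them, time stands still between calls to the robot, and variables do not carry over. Pictures are saved under pics/ and viewed, at most 13 in all, crops included, and the job is handed in when it is done.

```bash
mkdir -p pics; ls; python3 - <<'E'
from workcell import env, vision, workorder
import cv2
s=env.state(); print({k:s[k] for k in s})
for n in ("scene","side","wrist"):
    d=vision.snapshot(n); cv2.imwrite(f"pics/{n}0.png",d["img"][:,:,::-1])
    print(n,d["K"],d["dist_coeffs"],d["R"],d["t"])
import numpy as np
E
python3 -c "
import cv2,numpy as np
a=[cv2.imread(f'pics/{n}0.png') for n in ('scene','side')]
"
```

```text
pics
{'time': 0.0, 'joint_positions': array([-1.16590566,  0.38425528,  0.01639734,  1.37118216, -0.00629603,
        1.38820498, -0.04649088]), 'joint_vel': array([-0.00084963,  0.0017495 , -0.00046501, -0.000509  , -0.00019211,
       -0.00059149, -0.00155035]), 'effort': array([-3.20984518e-04, -6.27597284e+01,  8.44366103e-01, -3.71815968e+01,
        1.64728949e-02,  1.43425033e-02, -1.05439292e-05]), 'ee_pos': array([0.28158739, 0.55743575, 0.24895567]), 'tool_rot': array([-0.72794693, -3.05566457,  0.00307302]), 'ft_force': array([1.00111342, 0.03094471, 0.34405846]), 'moment': array([0.00505036, 0.05652337, 0.04949887]), 'grip_force': 0.0, 'width': 0.9997600353918333}
scene [[535.02605184   0.         283.1274891 ]
 [  0.         535.02605184 217.42962196]
 [  0.           0.           1.        ]] [-0.15402433  0.          0.          0.          0.        ] [[ 0.82857555 -0.55985777 -0.0046739 ]
 [-0.43295372 -0.63542304 -0.63936581]
 [ 0.35498401  0.53178646 -0.7688885 ]] [-0.34178421  0.3437003   1.32798954]
side [[389.17702601   0.         279.44916014]
 [  0.         389.17702601 217.65943855]
 [  0.           0.           1.        ]] [-0.08763635  0.          0.          0.          0.        ] [[-0.99899926 -0.04241351 -0.01419782]
 [-0.01245386  0.56865867 -0.82247931]
 [ 0.04295795 -0.82147941 -0.5686178 ]] [ 0.52017302 -0.00780834  1.36313326]
wrist [[356.69455708   0.         279.63727781]
 [  0.         356.69455708 198.9350863 ]
 [  0.           0.           1.        ]] [-0.04119874  0.          0.          0.          0.        ] [[ 0.45191453  0.89205933 -0.00184915]
 [ 0.86187972 -0.43608912  0.25882353]
 [ 0.23007955 -0.11855986 -0.96592285]] [-0.62373443 -0.03238782  0.37977014]
```

View pics/scene0.png

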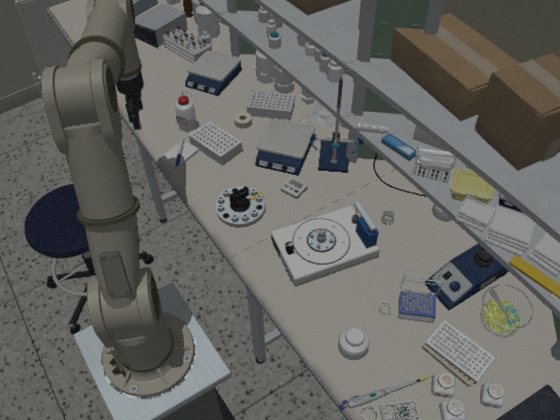

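View pics/side0.png

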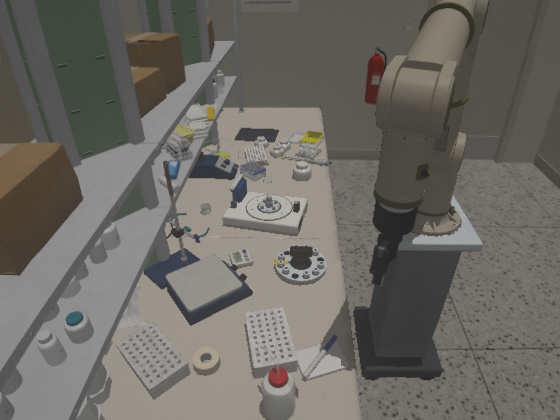

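The scene view shows the carousel at about (241,204) with its tag near (262,197), and the autosampler spindle at about (321,236). The side view has them at (300,263) and (268,206), with the home sensor at (297,207). Next I'll enlarge both.

```bash
cat > h.py <<'E'
import numpy as np, cv2
from workcell import env, vision, workorder
def und(d,uv):
    return cv2.undistortPoints(np.array(uv,float).reshape(-1,1,2),d["K"],np.array(d["dist_coeffs"])).reshape(-1,2)
def ray(d,uv):
    n=und(d,uv); R=np.array(d["R"]); c=-R.T@np.array(d["t"])
    v=np.c_[n,np.ones(len(n))]@R; return c,v/np.linalg.norm(v,axis=1)[:,None]
def plane(d,uv,z):
    c,v=ray(d,uv); return c+v*((z-c[2])/v[:,2])[:,None]
def tri(obs):  # [(d,(u,v)),...] -> point, residual
    A=np.zeros((3,3));b=np.zeros(3);L=[]
    for d,uv in obs:
        c,v=ray(d,[uv]);P=np.eye(3)-np.outer(v[0],v[0]);A+=P;b+=P@c;L.append((P,c))
    x=np.linalg.solve(A,b); return x,[float(np.linalg.norm(P@(x-c))) for P,c in L]
def proj(d,X):
    R=np.array(d["R"]);return cv2.projectPoints(np.array(X,float).reshape(-1,1,3),cv2.Rodrigues(R)[0],np.array(d["t"],float),d["K"],np.array(d["dist_coeffs"]))[0].reshape(-1,2)
E
python3 - <<'E'
from h import *
a=cv2.imread('pics/scene0.png');b=cv2.imread('pics/side0.png')
r=lambda i,x,y,w,h,W,H:cv2.resize(i[y:y+h,x:x+w],(W,H),interpolation=cv2.INTER_CUBIC)
cv2.imwrite('pics/c1.png',np.vstack([np.hstack([r(a,200,170,100,75,400,300),r(a,265,195,120,90,400,300)]),np.hstack([r(b,260,225,100,75,400,300),r(b,215,170,100,75,400,300)])]))
E
```

```text
(no output)
```

View pics/c1.png

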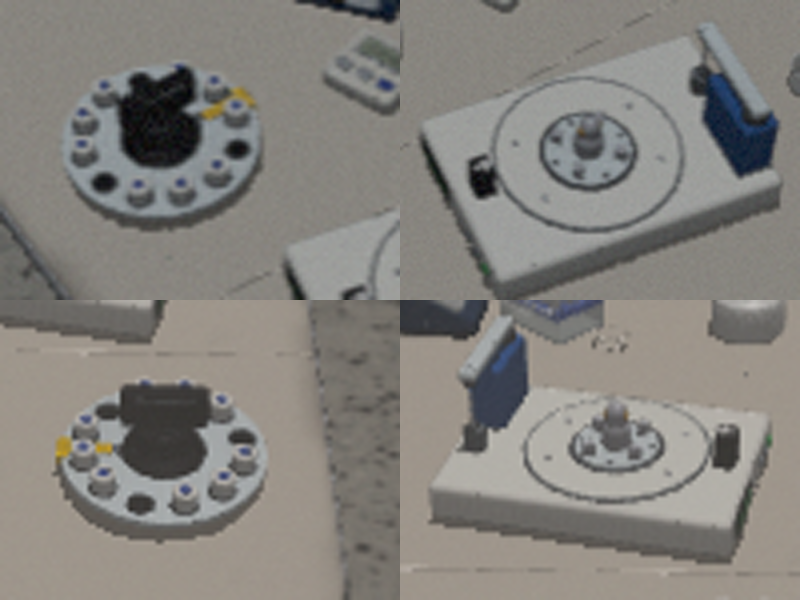

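The crops show the tag's outer end at scene (261,194) / side (276,262) and the spindle top at scene (322.6,229.8) / side (269.2,195.5). The sensor block is at scene (289.6,247) / side (297,206), and the handle bar points to the tag. The dogs sit around the spindle foot.

```bash
python3 - <<'E'
from h import *
a=vision.snapshot("scene");b=vision.snapshot("side")
for n,p,q in (("tag",(261.3,194.5),(276,262)),("spindle",(322.6,229.5),(269.2,195.2)),("sensor top",(289.3,243.5),(297.2,203))):
    print(n,tri([(a,p),(b,q)]))
def ell(d,box,z):
    x,y,w,h=box; hsv=cv2.cvtColor(d["img"],cv2.COLOR_RGB2HSV)[y:y+h,x:x+w]
    im=d["img"][y:y+h,x:x+w].astype(int); m=((im[:,:,2]-im[:,:,0])>-2)&(hsv[:,:,2]>0)
    m=m.astype(np.uint8)*255
    c=max(cv2.findContours(m,cv2.RETR_EXTERNAL,cv2.CHAIN_APPROX_NONE)[0],key=cv2.contourArea)
    hull=cv2.convexHull(c); e=cv2.fitEllipse(c); print(e[0][0]+x,e[0][1]+y,e[1],e[2])
    return (e[0][0]+x,e[0][1]+y)
p=ell(a,(208,178,65,55),0);q=ell(b,(265,235,70,55),0)
print(tri([(a,p),(b,q)]),plane(a,[p],.012),plane(b,[q],.012))
s=env.state();R=cv2.Rodrigues(s["tool_rot"])[0];print("R",R)
w=vision.snapshot("wrist");Rw=np.array(w["R"]);c=-Rw.T@np.array(w["t"])
print("cam in tool",R.T@(c-s["ee_pos"]),"\n",Rw@R)
E
```

```text
tag (array([0.51954752, 0.27977762, 0.01756743]), [0.0008610319410961133, 0.0008610319410961991])
spindle (array([0.55504271, 0.01942873, 0.08910544]), [0.0017762520399533255, 0.0017762520399532027])
sensor top (array([0.4596284 , 0.04152563, 0.07281105]), [0.0015377360031335785, 0.001537736003133511])
238.9182586669922 205.6889190673828 (38.45257568359375, 48.03643798828125) 91.66532135009766
302.53525161743164 266.6343250274658 (28.89893913269043, 44.63850402832031) 84.49101257324219
(array([0.44196535, 0.28714701, 0.00796076]), [0.0015559768512313, 0.0015559768512313085]) [[0.44199459 0.28390585 0.012     ]] [[0.44059609 0.29235298 0.012     ]]
R [[-8.92590691e-01  4.50867658e-01 -4.62547083e-04]
 [ 4.50867894e-01  8.92590281e-01 -8.56035005e-04]
 [ 2.69065328e-05 -9.72636506e-04 -9.99999527e-01]]
cam in tool [ 0.06627553 -0.00028804 -0.1249909 ] 
 [[-1.18099888e-03  9.99999301e-01  5.31446573e-05]
 [-9.65927565e-01 -1.12700579e-03 -2.58810104e-01]
 [-2.58809863e-01 -3.56988333e-04  9.65928221e-01]]
```

View pics/wrist0.png

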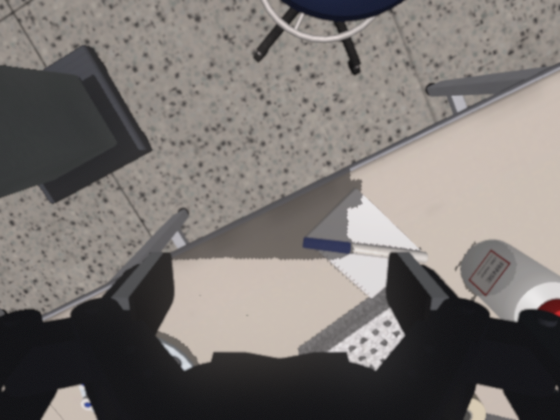

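The wrist view shows bench edge and tools, with fingers at its bottom edges and the carousel just out of frame. I'll fly over the carousel and then the autosampler, taking wrist pictures on the way.

```bash
cat > shot.py <<'E'
import sys,pickle; from h import *
d=vision.snapshot("wrist");d["state"]=env.state();pickle.dump(d,open(f"pics/{sys.argv[1]}.pkl","wb"));cv2.imwrite(f"pics/{sys.argv[1]}.png",d["img"][:,:,::-1])
E
python3 -m jog '[[-24.3,-17.9,0,0,1],[-24.3,-17.9,0,0,1],[-24.3,-17.9,0,0,1],[-24.3,-17.9,0,0,1],[-24.3,-17.9,0,0,1],[-24.3,-17.9,0,0,1],[-24.3,-17.9,0,0,1],[-24.3,-17.9,0,0,1],[0,0,0,0,1],[0,0,0,0,1]]'
python3 shot.py w1
python3 -m jog '[[-24.3,-17.9,0,0,1],[-24.3,-17.9,0,0,1],[-24.3,-17.9,0,0,1],[-24.3,-17.9,0,0,1],[0,0,0,0,1],[0,0,0,0,1]]'
python3 shot.py w2
python3 -m jog '[[-24.3,-17.9,0,0,1],[-24.3,-17.9,0,0,1],[-24.3,-17.9,0,0,1],[-24.3,-17.9,0,0,1],[-24.3,-17.9,0,0,1],[-24.3,-17.9,0,0,1],[0,0,0,0,1],[0,0,0,0,1]]'
python3 shot.py w3
python3 -m jog '[[-24.3,-17.9,0,0,1],[-24.3,-17.9,0,0,1],[-24.3,-17.9,0,0,1],[-24.3,-17.9,0,0,1],[0,0,0,0,1],[0,0,0,0,1]]'
python3 shot.py w4
python3 - <<'E'
import cv2,numpy as np
cv2.imwrite('pics/c2.png',np.vstack([np.hstack([cv2.resize(cv2.imread(f'pics/w{i}.png'),(400,300),interpolation=cv2.INTER_AREA) for i in p]) for p in ((1,2),(3,4))]))
E
```

```text
time: 1.13
ee_pos: [0.392, 0.3405, 0.2503]
tool_rot: [0.735, 3.054, 0.001]
ft_force: [-0.7, 0.6, -0.6]
width: 1.001
grip_force: 0.0
time: 1.68
ee_pos: [0.4457, 0.2342, 0.25]
tool_rot: [0.731, 3.055, 0.0]
ft_force: [0.1, 1.4, 0.6]
width: 0.995
grip_force: 0.0
time: 2.4
ee_pos: [0.5272, 0.0734, 0.2497]
tool_rot: [-0.729, -3.055, 0.0]
ft_force: [-0.4, 1.7, -0.6]
width: 1.0
grip_force: 0.0
time: 2.95
ee_pos: [0.5817, -0.0338, 0.2495]
tool_rot: [-0.727, -3.055, 0.0]
ft_force: [0.3, 0.9, -0.3]
width: 0.998
grip_force: 0.0
```

View pics/c2.png

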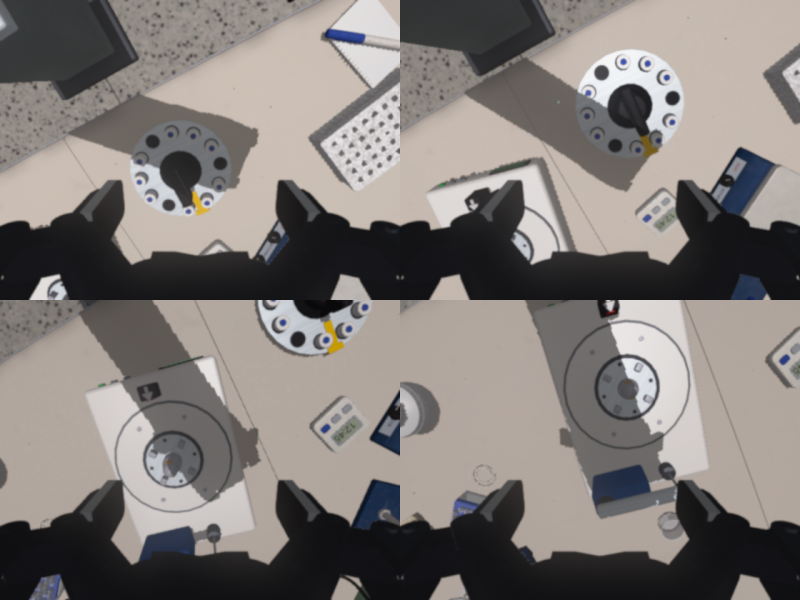

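Wrist pictures w1 and w2 show the carousel centred near (253,235) and (322,144) px, with the tag lower right of it. In w3 and w4 the flange sits near (242,224) and (319,123) px, and the sensor arrow near (208,127) and (291,10).

```bash
cat > meas.py <<'E'
from h import *
import pickle
L=lambda n:pickle.load(open(f"pics/{n}.pkl","rb"))
def cents(m,amin,amax=1e9):
    n,l,s,c=cv2.connectedComponentsWithStats(m.astype(np.uint8)); return [(tuple(c[i]),s[i][4]) for i in range(1,n) if amin<=s[i][4]<=amax]
def circ(P):
    A=np.c_[2*P[:,:2],np.ones(len(P))]; x=np.linalg.lstsq(A,(P[:,:2]**2).sum(1),rcond=None)[0]; r=np.sqrt(x[2]+x[0]**2+x[1]**2)
    return x[:2],r,np.abs(np.hypot(*(P[:,:2]-x[:2]).T)-r).max()
E
python3 - <<'E'
from meas import *
w1,w2,w3,w4=[L(f"w{i}") for i in (1,2,3,4)]
dots={}
for n,d,c in(("w1",w1,(253,235)),("w2",w2,(322,144))):
    im=d["img"].astype(int);yy,xx=np.mgrid[:420,:560];near=np.hypot(xx-c[0],yy-c[1])<85
    bl=near&(im[:,:,2]-im[:,:,0]>25)&(im[:,:,2]>40)
    ye=near&(im[:,:,0]-im[:,:,2]>60)
    D=[x for x in cents(bl,4,80)];Y=max(cents(ye,5),key=lambda t:t[1])
    print(n,"blue",[(round(p[0]),round(p[1]),a) for p,a in D],"yel",Y)
    P=plane(d,[p for p,a in D],.034);print(circ(P)); dots[n]=(D,Y,P)
    ys,xs=np.nonzero(ye);Q=plane(d,np.c_[xs,ys],.0195);print("tag mean",Q.mean(0))
print("tag tri",tri([(w1,dots["w1"][1][0]),(w2,dots["w2"][1][0])]))
P1,P2=dots["w1"][2],dots["w2"][2]
for i,p in enumerate(P1):
    j=np.argmin(np.hypot(*(P2-p)[:,:2].T))
    if np.hypot(*(P2[j]-p)[:2])<.012: print(tri([(w1,dots["w1"][0][i][0]),(w2,dots["w2"][0][j][0])])[0])
r=lambda d,x,y,w,h,W,H:cv2.resize(d["img"][y:y+h,x:x+w,::-1],(W,H),interpolation=cv2.INTER_CUBIC)
cv2.imwrite('pics/c3.png',np.vstack([np.hstack([r(w1,173,155,160,120,400,300),r(w2,242,74,160,120,400,300)]),np.hstack([r(w3,182,179,120,90,400,300),r(w4,259,78,120,90,400,300)])]))
E
```

```text
w1 blue [(238, 188, np.int32(33)), (270, 190, np.int32(33)), (296, 207, np.int32(32)), (195, 226, np.int32(23)), (195, 255, np.int32(43)), (306, 262, np.int32(20)), (209, 279, np.int32(39)), (290, 284, np.int32(41)), (263, 296, np.int32(39))] yel ((np.float64(277.80054644808746), np.float64(286.12295081967216)), np.int32(366))
(array([0.44407811, 0.28078158]), np.float64(0.060259206532750416), np.float64(8.536367487777669e-05))
tag mean [0.50604738 0.27951148 0.0195    ]
w2 blue [(313, 86, np.int32(69)), (346, 89, np.int32(69)), (373, 108, np.int32(64)), (263, 130, np.int32(65)), (262, 162, np.int32(32)), (381, 171, np.int32(55)), (276, 191, np.int32(30)), (362, 196, np.int32(32)), (333, 210, np.int32(29))] yel ((np.float64(347.0783699059561), np.float64(204.8369905956113)), np.int32(319))
(array([0.44390795, 0.28130491]), np.float64(0.06023277890584646), np.float64(0.00011350372602233344))
tag mean [0.50875819 0.28022857 0.0195    ]
tag tri (array([0.50774901, 0.27971765, 0.01855994]), [0.0013246045863922805, 0.001324604586392401])
[0.38604062 0.29778982 0.03556575]
[0.40199982 0.32436666 0.03510437]
[0.42908491 0.33943261 0.03566491]
[0.4006871  0.23917816 0.03421321]
[0.42718776 0.22355996 0.0357778 ]
[0.4867524  0.32304678 0.0351115 ]
[0.45816225 0.22298453 0.03554675]
[0.50189854 0.29571539 0.03535124]
[0.50121063 0.26474934 0.03554033]
```

View pics/c3.png

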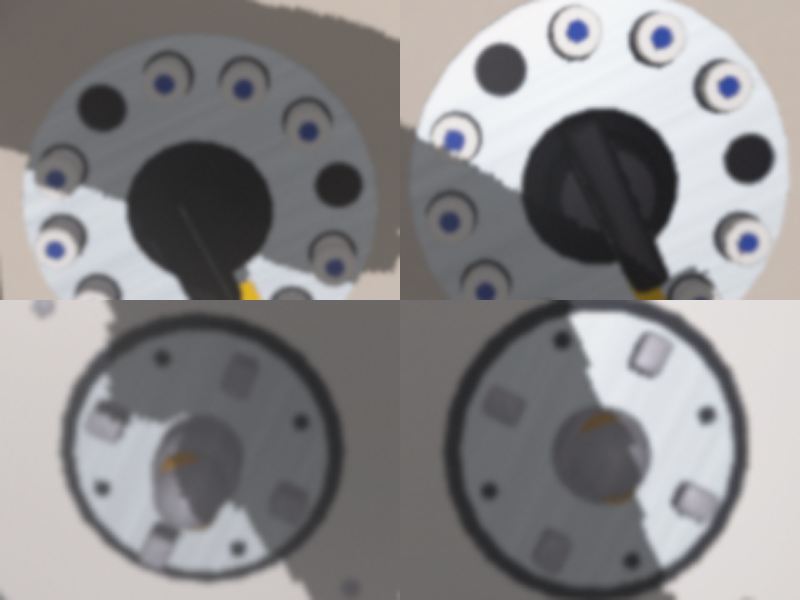

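The crops show the tag midway between two vials, in line with the handle. The four dogs on the flange are at w3 (254,202), (214,216), (268,240), (230,253) and w4 (334,94), (290,110), (348,139), (305,153).

```bash
python3 - <<'E'
from meas import *
w3,w4=L("w3"),L("w4")
d3=[(254,202),(214.1,215.6),(268.4,239.9),(230,253.4)];d4=[(334,94.2),(289.9,109.5),(347.5,138.6),(304.6,153)]
T=np.array([tri([(w3,a),(w4,b)])[0] for a,b in zip(d3,d4)]);print("dogs tri",T,T.mean(0))
for d,q,c in ((w3,d3,(242,224)),(w4,d4,(319,123))):
    P=plane(d,q,.056);m=P.mean(0);print("dogs plane",m,np.degrees(np.arctan2(*(P-m)[:,1::-1].T))%90)
    g=cv2.cvtColor(d["img"],cv2.COLOR_RGB2GRAY)
    # radial scan for dark ring edge (flange rim) and thin large ring
    for lo,hi,z in((34,50,.046),(70,100,.042)):
        R0=[]
        for t in np.arange(0,2*np.pi,.1):
            r=np.arange(lo,hi,.5);X=np.array([[.5545,.0205,z]])+np.c_[r*np.cos(t),r*np.sin(t),0*r]/1000
            uv=proj(d,X).astype(np.float32)
            if uv.min()<2 or uv[:,1].max()>330: continue
            v=cv2.remap(g,uv[:,0][None],uv[:,1][None],cv2.INTER_LINEAR)[0].astype(float)
            k=v.argmin(); 
            if v[k]<.75*np.median(v) : R0.append(X[k])
        R0=np.array(R0); 
        for _ in range(3):
            c,rr,e=circ(R0);res=np.abs(np.hypot(*(R0[:,:2]-c).T)-rr);R0=R0[res<max(.0015,res.std()*2)]
        print("ring",z,len(R0),c,rr,res.max())
print("spindle tip", tri([(w3,(182+195/3.333,179+163/3.333)),(w4,(259+202/3.333,78+155/3.333))]))
# sensor arrow white
for d in (w3,w4): print("state",d["state"]["ee_pos"])
cv2.imwrite('pics/c4.png',np.hstack([cv2.resize(d["img"][y:y+60,x:x+80,::-1],(400,300),interpolation=cv2.INTER_CUBIC) for d,x,y in((w3,170,97),(w4,252,0))]))
E
```

```text
dogs tri [[ 0.5363016   0.04142476  0.05401502]
 [ 0.5308066   0.0016127   0.05440803]
 [ 0.57623372  0.03609691  0.05384095]
 [ 0.57087549 -0.00348085  0.05517976]] [0.55355435 0.01891338 0.05436094]
dogs plane [0.55317487 0.01934216 0.056     ] [37.57549389 37.27574556 37.74470117 38.33036318]
ring 0.046 62 [0.55271456 0.01885004] 0.03906480751170803 0.0006956920653447413
ring 0.042 56 [0.55333438 0.01825135] 0.07985864977103345 0.0006287936413587047
dogs plane [0.55334875 0.01874099 0.056     ] [37.42810213 37.16890993 37.09344105 37.4316147 ]
ring 0.046 63 [0.55309525 0.01864929] 0.038919790914249484 0.0004704731129702225
ring 0.042 58 [0.55326008 0.01877398] 0.07992311632050106 0.0004998293512698954
spindle tip (array([0.55322221, 0.0187586 , 0.05598627]), [0.0006992307545592305, 0.0006992307545590691])
state [0.52675283 0.0749923  0.24962867]
state [ 0.58143195 -0.0322905   0.24949393]
```

View pics/c4.png

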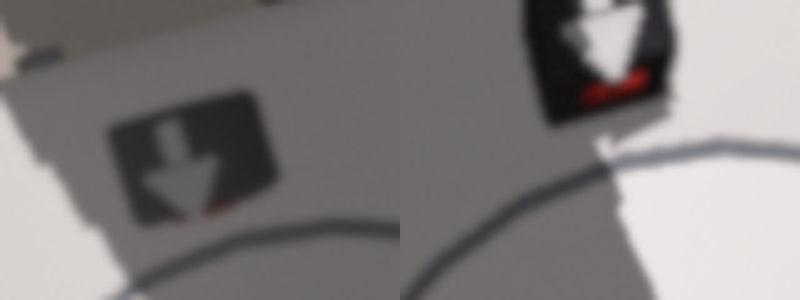

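The arrow tip is at w3 (209,140) and w4 (295,17), with the red window right below it facing the axis. Now I'll turn the wrist to the grasp orientation and look again at both objects from there, so the camera bias cancels.

```bash
python3 - <<'E'
from meas import *
w3,w4=L("w3"),L("w4"); c=np.array([.5532,.0187])
t=tri([(w3,(209,140)),(w4,(294.8,17))]);print(t, np.degrees(np.arctan2(*(t[0][:2]-c)[::-1])))
# housing long edges in both: beige vs white by R-B
for n,d in(("w3",w3),("w4",w4)):
    im=cv2.GaussianBlur(d["img"],(3,3),0).astype(int); m=((im[:,:,0]-im[:,:,2])*100<im[:,:,0]*9)
    for s in(1,-1):
        R0=[]
        h=np.radians(167);ax=np.array([np.cos(h),np.sin(h)]);n_=np.array([-ax[1],ax[0]])*s
        for u in np.arange(-.05,.09,.004):
            r=np.arange(.05,.12,.0005);X=np.c_[c+u*ax+r[:,None]*n_,np.full(len(r),.042)];uv=np.round(proj(d,X)).astype(int)
            ok=(uv[:,0]>=0)&(uv[:,0]<560)&(uv[:,1]>=0)&(uv[:,1]<340)
            if not ok.all(): continue
            v=m[uv[:,1],uv[:,0]]; k=np.nonzero(~v)[0]
            if len(k): R0.append(X[k[0],:2])
        if len(R0)>8:
            R0=np.array(R0);v=cv2.fitLine(R0.astype(np.float32),cv2.DIST_HUBER,0,1e-3,1e-3).ravel()
            print(n,s,len(R0),np.degrees(np.arctan2(v[1],v[0])),"dist",abs((c-v[2:])@np.array([-v[1],v[0]])))
E
python3 -m jog '[[0,0,0,7,1],[0,0,0,7,1],[0,0,0,7,1],[0,0,0,7,1],[0,0,0,7,1],[0,0,0,7,1],[0,0,0,7,1],[0,0,0,7,1],[0,0,0,7,1],[0,0,0,7,1]]' | tail -0
python3 -m jog '[[0,0,0,7,1],[0,0,0,7,1],[0,0,0,7,1],[0,0,0,7,1],[0,0,0,7,1],[0,0,0,7,1],[0,0,0,7,1],[0,0,0,7,1],[0,0,0,7,1],[0,0,0,7,1]]' | tail -0
python3 -m jog '[[0,0,0,7,1],[0,0,0,7,1],[-9.6,-16.8,0,0,1],[-9.6,-16.8,0,0,1],[-9.6,-16.8,0,0,1],[0,0,0,0,1],[0,0,0,0,1],[0,0,0,0,1]]'
python3 shot.py w5
python3 -m jog '[[-11.4,-26,0,0,1],[-11.4,-26,0,0,1],[-11.4,-26,0,0,1],[-11.4,-26,0,0,1],[-11.4,-26,0,0,1],[-11.4,-26,0,0,1],[-11.4,-26,0,0,1],[-11.4,-26,0,0,1],[-11.4,-26,0,0,1],[-11.4,-26,0,0,1]]' |tail -0
python3 -m jog '[[0,0,0,0,1],[0,0,0,0,1],[0,0,0,0,1]]'
python3 shot.py w6
python3 - <<'E'
import cv2,numpy as np
cv2.imwrite('pics/c5.png',np.hstack([cv2.resize(cv2.imread(f'pics/w{i}.png'),(400,300),interpolation=cv2.INTER_AREA) for i in (5,6)]))
E
```

```text
(array([0.46784311, 0.03617205, 0.06962449]), [0.000562378043396634, 0.0005623780433966124]) 168.4316946407157
w3 1 27 -11.900751 dist 0.08847781985459399
w3 -1 35 -11.542903 dist 0.09019583782906675
w4 1 35 -12.069096 dist 0.08936715492952252
w4 -1 33 -11.888018 dist 0.08845073399878009
time: 5.33
ee_pos: [0.5532, 0.0178, 0.25]
tool_rot: [-3.141, 0.017, 0.0]
ft_force: [-0.0, 0.3, 0.2]
width: 1.002
grip_force: 0.0
time: 6.47
ee_pos: [0.4436, 0.2767, 0.25]
tool_rot: [3.141, -0.024, 0.0]
ft_force: [-0.3, -0.4, -0.5]
width: 0.998
grip_force: 0.0Exception ignored on flushing sys.stdout:
BrokenPipeError: [Errno 32] Broken pipe
Exception ignored on flushing sys.stdout:
BrokenPipeError: [Errno 32] Broken pipe
Exception ignored on flushing sys.stdout:
BrokenPipeError: [Errno 32] Broken pipe
```

View pics/c5.png

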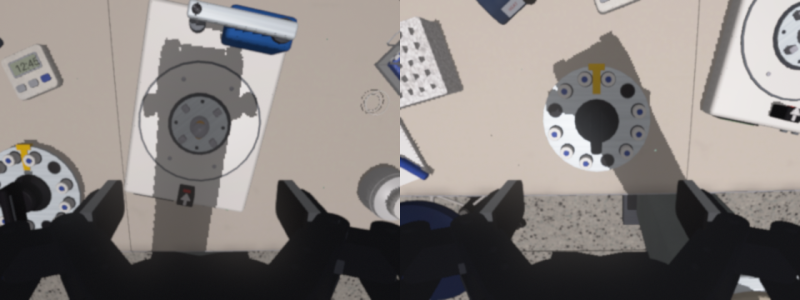

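Turned, w5 shows the flange at about (280,172) px and w6 the carousel at about (277,168) px, with the tag straight up. Measuring both.

```bash
cat >> meas.py <<'E'
def rings(d,c0,specs=((34,50,.046),(70,90,.042))):
    g=cv2.cvtColor(d["img"],cv2.COLOR_RGB2GRAY)
    for lo,hi,z in specs:
        R0=[]
        for t in np.arange(0,2*np.pi,.1):
            r=np.arange(lo,hi,.5);X=np.array([[*c0,z]])+np.c_[r*np.cos(t),r*np.sin(t),0*r]/1000
            uv=proj(d,X).astype(np.float32)
            if uv.min()<2 or uv[:,1].max()>330: continue
            v=cv2.remap(g,uv[:,0][None],uv[:,1][None],cv2.INTER_LINEAR)[0].astype(float)
            k=v.argmin()
            if v[k]<.75*np.median(v): R0.append(X[k])
        R0=np.array(R0)
        for _ in range(3):
            c,rr,e=circ(R0);res=np.abs(np.hypot(*(R0[:,:2]-c).T)-rr);R0=R0[res<max(.0015,res.std()*2)]
        print("ring",z,len(R0),c,rr,res.max())
def vials(d,X0,z0=0.,rad=85):
    c=proj(d,[X0])[0];im=d["img"].astype(int);yy,xx=np.mgrid[:420,:560];near=np.hypot(xx-c[0],yy-c[1])<rad
    D=[p for p,a in cents(near&(im[:,:,2]-im[:,:,0]>25)&(im[:,:,2]>40),4,80)]
    P=plane(d,D,.034+z0);m,r,e=circ(P);a=(np.degrees(np.arctan2(P[:,1]-m[1],P[:,0]-m[0]))-15+15)%30-15
    ys,xs=np.nonzero(near&(im[:,:,0]-im[:,:,2]>60));Q=plane(d,np.c_[xs,ys],.0195+z0).mean(0)[:2]-m
    print("vials",len(D),m,r,e,"yaw mod30",a.round(1),"tag yaw",np.degrees(np.arctan2(Q[1],Q[0])))
E
python3 - <<'E'
from meas import *
w5,w6=L("w5"),L("w6")
rings(w5,(.5532,.0187)); vials(w6,(.444,.281,.034))
for d in(w5,w6):
    R=cv2.Rodrigues(d["state"]["tool_rot"])[0];print(d["state"]["ee_pos"],np.degrees(np.arctan2(R[1,0],R[0,0])))
s=env.state();R=cv2.Rodrigues(s["tool_rot"])[0];print(s["ee_pos"],R[:,2])
E
```

```text
ring 0.046 63 [0.55328905 0.01882472] 0.038960735458075185 0.0005913605295417082
ring 0.042 48 [0.55289387 0.01880546] 0.07990005520924327 0.0006631473991829256
vials 9 [0.44339312 0.28144064] 0.06024373133236477 0.00011349446537557706 yaw mod30 [-1.  -0.8 -1.1 -0.7 -1.  -0.9 -1.  -0.9 -1. ] tag yaw -0.8442630439928414
[0.55330946 0.01672274 0.25004483] -0.7266590507194854
[0.44384901 0.27618614 0.25005712] -0.9409008916822095
[0.44384901 0.27618614 0.25005712] [ 2.99934121e-04 -4.55885882e-04 -9.99999851e-01]
```

```bash
python3 -m jog '[[0,-2.5,18,0,0.6],[0,-2.5,18,0,0.6],[0,0,18,0,0.6],[0,0,18,0,0.6],[0,0,18,0,0.6],[0,0,18,0,0.6],[0,0,18,0,0.6],[0,0,14,0,0.6],[0,0,0,0,0.6],[0,0,0,0,0.6]]'; python3 -c "
from h import *
for i in range(3): print(env.state()['ee_pos'])"
```

```text
time: 7.35
ee_pos: [0.4435, 0.2811, 0.1099]
tool_rot: [3.14, -0.026, -0.001]
ft_force: [-0.2, 0.7, 0.5]
width: 0.6
grip_force: 0.0
[0.44352976 0.28113775 0.10991737]
[0.44352976 0.28113775 0.10991737]
[0.44352976 0.28113775 0.10991737]
```

```bash
python3 -m jog '[[0,0,12,0,0.6],[0,0,12,0,0.6],[0,0,12,0,0.6],[0,0,8,0,0.6],[0,0,0,0,0.3],[0,0,0,0,0.1],[0,0,0,0,0],[0,0,0,0,0],[0,0,0,0,0],[0,0,0,0,0]]'; python3 -m jog '[[0,0,0,0,0],[0,0,0,0,0]]'
```

```text
time: 8.18
ee_pos: [0.4438, 0.284, 0.067]
tool_rot: [-3.139, 0.021, -0.003]
ft_force: [0.5, 3.0, 5.7]
width: 0.153
grip_force: 64.7
time: 8.35
ee_pos: [0.4438, 0.284, 0.067]
tool_rot: [-3.139, 0.021, -0.003]
ft_force: [0.2, 3.0, 4.9]
width: 0.153
grip_force: 64.7
```

```bash
python3 -m jog '[[0,0,-8,0,0],[0,0,-16,0,0],[0,0,-20,0,0],[0,0,-20,0,0],[0,0,-20,0,0],[0,0,-20,0,0],[0,0,-20,0,0],[0,0,0,0,0],[0,0,0,0,0],[0,0,0,0,0]]'; python3 shot.py w7; python3 - <<'E'
from meas import *
w=L("w7");s=w["state"];print(s["ee_pos"],s["ft_force"],s["moment"]);R=cv2.Rodrigues(s["tool_rot"])[0];print(R)
z=s["ee_pos"][2]-.066; vials(w,(*s["ee_pos"][:2],z+.034),z,110)
a=vision.snapshot("scene");b=vision.snapshot("side")
cv2.imwrite('pics/s7.png',np.hstack([cv2.resize(i["img"][y:y+90,x:x+120,::-1],(400,300),interpolation=cv2.INTER_CUBIC) for i,x,y in((a,180,130),(b,240,190))]))
E
```

```text
time: 9.18
ee_pos: [0.4423, 0.2822, 0.1889]
tool_rot: [3.14, -0.022, -0.002]
ft_force: [-0.0, 0.6, -3.6]
width: 0.149
grip_force: 63.3
[0.44211973 0.28209003 0.18853618] [-0.11891179  0.1434992  -3.59473499] [-0.02936518 -0.0457305  -0.02025842]
[[ 0.9998996  -0.01402172 -0.00204605]
 [-0.01402542 -0.99990001 -0.00180274]
 [-0.00202057  0.00183125 -0.99999628]]
vials 1 [0.09360874 0.07191647] 0.3679438482257342 5.551115123125783e-17 yaw mod30 [-7.5] tag yaw 28.10900371130762
```

View pics/w7.png

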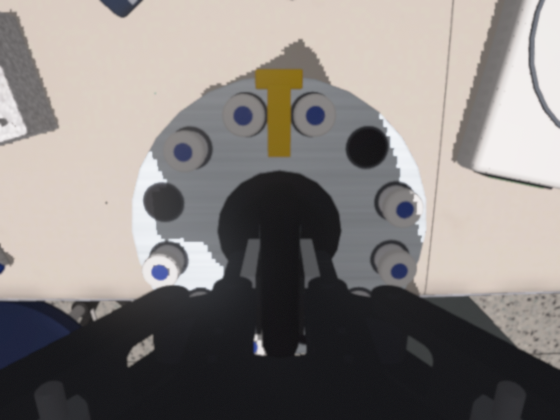

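The carousel is held and lifted, tag at (279,112) px and handle straight down in the image, level. I'll measure its position relative to the tool.

```bash
sed -i 's/,4,80)\]/,30 if rad>100 else 4,500)]/' meas.py; python3 - <<'E'
from meas import *
w=L("w7");s=w["state"];e=s["ee_pos"]
im=w["img"].astype(int);ml=(im[:,:,2]-im[:,:,0]>25)&(im[:,:,2]>40)
C=[(p,a) for p,a in cents(ml,60,500) if 80<p[1]<290 and 130<p[0]<430];print(C)
for dz in(.064,.066,.068):
    z=e[2]-dz
    P=plane(w,[p for p,_ in C],.034+z);m,r,er=circ(P);a=(np.degrees(np.arctan2(P[:,1]-m[1],P[:,0]-m[0])))%30-15
    print(dz,"c",m,r,er,"off from TCP",m-e[:2],a.round(1))
print(env.state()["ee_pos"],env.state()["tool_rot"])
E
```

```text
[((np.float64(242.44573643410854), np.float64(115.42635658914729)), np.int32(258)), ((np.float64(314.8470149253731), np.float64(115.21268656716418)), np.int32(268)), ((np.float64(182.37991266375545), np.float64(151.92139737991266)), np.int32(229)), ((np.float64(404.6759259259259), np.float64(209.35185185185185)), np.int32(216)), ((np.float64(159.4144144144144), np.float64(272.2927927927928)), np.int32(222)), ((np.float64(398.7486631016043), np.float64(270.8716577540107)), np.int32(187))]
0.064 c [0.44429193 0.28261444] 0.05949761080997064 5.594250089535624e-05 off from TCP [0.00217219 0.00052441] [-0.8 -0.7 -0.7 -0.6 -0.5 -0.6]
0.066 c [0.44348674 0.28262801] 0.0602643341664848 5.666341088619853e-05 off from TCP [0.00136701 0.00053798] [-0.8 -0.7 -0.7 -0.6 -0.5 -0.6]
0.068 c [0.44268155 0.28264158] 0.06103105752299949 5.738432087754042e-05 off from TCP [0.00056182 0.00055155] [-0.8 -0.7 -0.7 -0.6 -0.5 -0.6]
[0.44227214 0.28213348 0.18861102] [ 3.13952688e+00 -2.20351445e-02 -2.95212284e-03]
```

```bash
python3 -m jog '[[11.3,26.2,0,0,0],[11.3,26.2,0,0,0],[11.3,26.2,0,0,0],[11.3,26.2,0,0,0],[11.3,26.2,0,0,0],[11.3,26.2,0,0,0],[11.3,26.2,0,0,0],[11.3,26.2,0,0,0],[11.3,26.2,0,0,0],[11.3,26.2,0,0,0]]' >/dev/null;  python3 -m jog '[[0,0,0,0,0],[0,0,0,0,0],[0,0,0,0,0],[0,0,0,0,0]]'; python3 shot.py w8; cat > held.py <<'E'
import sys; from meas import *
w=L(sys.argv[1]);e=w["state"]["ee_pos"];im=w["img"].astype(int);ml=(im[:,:,2]-im[:,:,0]>25)&(im[:,:,2]>40)
z=e[2]-.066
C=[p for p,a in cents(ml,60,500) if 80<p[1]<290 and 130<p[0]<430]
P=plane(w,C,.034+z);m,r,er=circ(P);a=(np.degrees(np.arctan2(P[:,1]-m[1],P[:,0]-m[0])))%30-15
R=cv2.Rodrigues(w["state"]["tool_rot"])[0]
yl=(im[:,:,0]-im[:,:,2]>60);yl[:,:100]=0;yl[:,460:]=0;yl[300:]=0
ys,xs=np.nonzero(yl);T=plane(w,[(xs.mean(),ys.mean())],.0195+z)[0,:2]-m
print("carousel",m,r,er,a.round(1),"tag yaw",np.degrees(np.arctan2(T[1],T[0])),"TCP",e,"toolyaw",np.degrees(np.arctan2(R[1,0],R[0,0])),w["state"]["ft_force"],w["state"]["moment"])
E
python3 held.py w8
```

```text
time: 10.5
ee_pos: [0.5519, 0.0204, 0.1893]
tool_rot: [-3.141, 0.019, 0.002]
ft_force: [0.3, 0.0, -3.6]
width: 0.149
grip_force: 63.0
carousel [0.55316381 0.02110909] 0.06018783894987352 0.0001109928801051735 [-0.8 -0.7 -0.8 -0.3 -0.3 -0.6] tag yaw -0.7271816281025938 TCP [0.5519406  0.02060017 0.18949133] toolyaw -0.6781434057387479 [-1.04044854 -0.34825608 -3.60817562] [ 0.07316817 -0.00763961  0.02353539]
```

```bash
python3 -m jog '[[0,2.3,0,0,0],[0,0,8,0,0],[0,0,8,0,0],[0,0,8,0,0],[0,0,7,0,0],[0,0,7,0,0],[0,0,7,0,0],[0,0,5,0,0],[0,0,0,0,0],[0,0,0,0,0]]'; python3 -m jog '[[0,0,0,0,0],[0,0,0,0,0]]'; python3 shot.py w9; python3 held.py w9
```

```text
time: 11.38
ee_pos: [0.5522, 0.0167, 0.1397]
tool_rot: [3.141, -0.022, -0.001]
ft_force: [0.6, 0.6, -2.8]
width: 0.15
grip_force: 63.0
time: 11.55
ee_pos: [0.5526, 0.0168, 0.1404]
tool_rot: [-3.141, 0.022, -0.001]
ft_force: [0.1, -0.0, -2.8]
width: 0.153
grip_force: 63.0
carousel [0.55394994 0.0174085 ] 0.060231118483837824 8.404227774660294e-05 [-0.9 -0.8 -0.8 -0.5 -0.5 -0.8] tag yaw -0.8192849953113593 TCP [0.55262178 0.0167952  0.14040977] toolyaw -0.8015876884802371 [-0.09694121  0.30977513 -2.60768382] [-0.00898265  0.0127797  -0.02761468]
```

```bash
python3 -m jog '[[-0.8,-1.4,0,0,0],[0,0,0,0,0],[0,0,3,0,0],[0,0,3,0,0],[0,0,2,0,0],[0,0,0,0,0],[0,0,0,0,0]]'; python3 shot.py w10; python3 held.py w10
```

```text
time: 12.18
ee_pos: [0.5513, 0.0182, 0.1317]
tool_rot: [3.141, -0.022, -0.001]
ft_force: [-0.7, -1.0, -2.2]
width: 0.155
grip_force: 63.0
carousel [0.55270747 0.0187922 ] 0.06014573070852129 6.987229933978073e-05 [-0.9 -0.8 -0.8 -0.5 -0.5 -0.7] tag yaw -0.8280464620151268 TCP [0.55145784 0.01812061 0.13186158] toolyaw -0.8105531325078613 [ 0.26377314 -0.52516505 -2.18197287] [-0.01955051  0.03342116  0.02977326]
```

```bash
python3 -m jog '[[0.4,0,1,0,0],[0,0,1,0,0],[0,0,1,0,0],[0,0,1,0,0],[0,0,0,0,0]]'; python3 -m jog '[[0,0,1,0,0],[0,0,1,0,0],[0,0,1,0,0],[0,0,0,0,0]]'; python3 -m jog '[[0,0,1,0,0],[0,0,1,0,0],[0,0,0,0,0]]'
```

```text
time: 12.65
ee_pos: [0.5518, 0.0183, 0.1278]
tool_rot: [3.141, -0.022, -0.001]
ft_force: [0.1, 0.0, -3.4]
width: 0.152
grip_force: 63.0
time: 12.98
ee_pos: [0.552, 0.0183, 0.125]
tool_rot: [-3.141, 0.022, 0.0]
ft_force: [-0.6, -0.0, -2.3]
width: 0.156
grip_force: 63.1
time: 13.23
ee_pos: [0.5522, 0.0183, 0.1248]
tool_rot: [-3.14, 0.022, -0.001]
ft_force: [-8.7, 0.8, 18.7]
width: 0.154
grip_force: 66.6
```

```bash
python3 -m jog '[[0,0,-1.2,0,0],[0,0,0,0,0]]'; python3 -m jog '[[-0.5,0,0,0,0],[0,0,0,0,0]]'
```

```text
time: 13.4
ee_pos: [0.5523, 0.0183, 0.1249]
tool_rot: [-3.141, 0.022, -0.002]
ft_force: [-2.9, -0.1, 7.8]
width: 0.154
grip_force: 64.8
time: 13.57
ee_pos: [0.5522, 0.0183, 0.1249]
tool_rot: [-3.141, 0.022, -0.003]
ft_force: [-1.1, 0.1, 5.4]
width: 0.149
grip_force: 64.2
```

Resting on the dogs with about 9 N and little side load. Turning while feeling for the drop.

```bash
for i in 1 2 3 4; do python3 -m jog '[[0,0.05,0,-3,0],[0,0.05,0,-3,0],[0,0.05,0,-3,0]]' | egrep 'ee_pos|ft_force|rot'; done; python3 -c "
from h import *
print(env.state()['moment'])"
```

```text
ee_pos: [0.552, 0.0179, 0.1249]
tool_rot: [3.133, 0.228, 0.002]
ft_force: [-1.3, -0.4, 6.5]
ee_pos: [0.5522, 0.0174, 0.1248]
tool_rot: [3.105, 0.473, 0.003]
ft_force: [-0.8, -1.1, 3.2]
ee_pos: [0.5524, 0.0175, 0.1247]
tool_rot: [3.058, 0.715, 0.003]
ft_force: [1.0, -0.9, 2.1]
ee_pos: [0.5517, 0.0176, 0.124]
tool_rot: [2.993, 0.954, 0.0]
ft_force: [-0.9, -1.2, -3.0]
[-0.10203207 -0.04540949 -0.00124646]
```

```bash
python3 -m jog '[[0,0,0.7,0,0],[0,0,0,0,0]]';python3 -m jog '[[0,0,0.7,0,0],[0,0,0,0,0]]'
```

```text
time: 14.73
ee_pos: [0.5516, 0.0176, 0.1231]
tool_rot: [2.995, 0.947, -0.0]
ft_force: [1.2, -0.6, -2.2]
width: 0.151
grip_force: 63.1
time: 14.9
ee_pos: [0.5516, 0.0176, 0.1225]
tool_rot: [2.995, 0.948, -0.0]
ft_force: [1.0, -0.3, -1.5]
width: 0.154
grip_force: 63.1
```

The hub has dropped over the dogs at about 35° yaw. Pressing gently onto the balls.

```bash
for i in 1; do python3 -m jog '[[0,0,0.7,0,0],[0,0,0,0,0]]'|egrep 'ee_pos|ft_f';python3 -m jog '[[0,0,0.5,0,0],[0,0,0,0,0]]'|egrep 'ee_pos|ft_f';python3 -m jog '[[0,0,0.4,0,0],[0,0,0,0,0]]'; done;  python3 -c "
from h import *
print(env.state()['moment'])"
```

```text
ee_pos: [0.5517, 0.0176, 0.122]
ft_force: [1.5, -1.5, -2.4]
ee_pos: [0.5518, 0.0176, 0.1216]
ft_force: [2.5, -1.0, -1.6]
time: 15.4
ee_pos: [0.5518, 0.0176, 0.1213]
tool_rot: [2.994, 0.95, 0.001]
ft_force: [1.9, -0.7, -2.3]
width: 0.153
grip_force: 63.2
[-0.20197609 -0.39425901 -0.00864346]
```

```bash
python3 -m jog '[[0,0,0.5,0,0],[0,0,0,0,0]]'|egrep 'ee_pos|ft_f';python3 -m jog '[[0,0,0.5,0,0],[0,0,0,0,0]]'|egrep 'ee_pos|ft_f';python3 -m jog '[[0,0,0.4,0,0],[0,0,0,0,0]]';  python3 -c "
from h import *
print(env.state()['moment'])"
```

```text
ee_pos: [0.552, 0.0176, 0.1208]
ft_force: [3.3, -1.4, -1.2]
ee_pos: [0.552, 0.0176, 0.1204]
ft_force: [3.8, -1.0, -1.2]
time: 15.9
ee_pos: [0.5521, 0.0176, 0.1201]
tool_rot: [2.994, 0.95, 0.001]
ft_force: [3.4, -0.6, 0.0]
width: 0.158
grip_force: 63.5
[-0.29243153 -0.89829754 -0.0442472 ]
```

```bash
python3 -m jog '[[0.8,0,0,0,0],[0,0,0,0,0]]'|egrep 'ee_pos|ft_f';  python3 shot.py w11; python3 held.py w11;python3 -m jog '[[0.8,0,0,0,0],[0,0,0,0,0]]'|egrep 'ee_pos|ft_f';  python3 -c "
from h import *
print(env.state()['moment'])"
```

```text
ee_pos: [0.5523, 0.0178, 0.1199]
ft_force: [2.1, -2.7, 2.8]
carousel [0.55297719 0.01959337] 0.060174851876349564 3.406092848689396e-05 [5.2 5.3 5.2 5.4 5.4 5.4] tag yaw 35.234319710457925 TCP [0.5522577  0.01777897 0.119895  ] toolyaw 35.180775528523924 [ 2.1177553  -1.86004456  2.27244659] [-0.57935492 -0.48856395  0.02090063]
ee_pos: [0.5525, 0.0179, 0.1197]
ft_force: [-0.9, -4.5, 4.1]
[-1.04337904  0.21382001  0.01314814]
```

```bash
python3 -m jog '[[-0.5,0.6,0,0,0],[0,0,0,0,0]]'|egrep 'ee_pos|ft_f'; python3 -c "
from h import *
print(env.state()['moment'])"; python3 -m jog '[[-0.2,0.6,0,0,0],[0,0,0,0,0]]'|egrep 'ee_pos|ft_f';  python3 -c "
from h import *
print(env.state()['moment'])"
```

```text
ee_pos: [0.5525, 0.0178, 0.1197]
ft_force: [-0.0, -2.6, 3.6]
[-0.63865058  0.25137407 -0.0979059 ]
ee_pos: [0.5526, 0.0177, 0.1196]
ft_force: [-2.5, -0.7, 5.7]
[-0.26220117  0.64472241  0.01451954]
```

```bash
python3 -m jog '[[-0.5,-0.1,0,0,0],[0,0,0.4,0,0],[0,0,0,0,0]]'|egrep 'ee_pos|ft_f'; python3 -m jog '[[0,0,0.5,0,0],[0,0,0,0,0]]'|egrep 'ee_pos|ft_f';python3 -m jog '[[0,0,0.5,0,0],[0,0,0,0,0]]'|egrep 'ee_pos|ft_f';  python3 -c "
from h import *
print(env.state()['moment'])"
```

```text
ee_pos: [0.5525, 0.0175, 0.1192]
ft_force: [-0.5, -0.4, 2.0]
ee_pos: [0.5525, 0.0174, 0.1187]
ft_force: [-1.4, 1.2, 1.1]
ee_pos: [0.5523, 0.0173, 0.1179]
ft_force: [1.1, 1.2, -2.6]
[ 0.1932294  -0.02702577 -0.0082248 ]
```

```bash
for i in 1; do python3 -m jog '[[0,0,0.8,0,0],[0,0,0,0,0]]'|egrep 'ee_pos|ft_f'; python3 -m jog '[[0,0,0.8,0,0],[0,0,0,0,0]]'|egrep 'ee_pos|ft_f';python3 -m jog '[[0,0,0.7,0,0],[0,0,0,0,0]]'|egrep 'ee_pos|ft_f';python3 -m jog '[[0,0,0.7,0,0],[0,0,0,0,0]]'|egrep 'ee_pos|ft_f'; done;  python3 -c "
from h import *
print(env.state()['moment'])"
```

```text
ee_pos: [0.5521, 0.0171, 0.1169]
ft_force: [-0.0, 0.6, -5.2]
ee_pos: [0.552, 0.017, 0.116]
ft_force: [2.2, 0.9, -9.4]
ee_pos: [0.5521, 0.0169, 0.1154]
ft_force: [0.4, -0.0, -5.4]
ee_pos: [0.5522, 0.0169, 0.1149]
ft_force: [2.3, -0.6, -10.9]
[-0.02537229 -0.42691134  0.00181307]
```

```bash
for i in 1; do python3 -m jog '[[0.2,0,0.8,0,0],[0,0,0,0,0]]'|egrep 'ee_pos|ft_f'; python3 -m jog '[[0,0,0.7,0,0],[0,0,0,0,0]]'|egrep 'ee_pos|ft_f';python3 -m jog '[[0,0,0.7,0,0],[0,0,0,0,0]]'|egrep 'ee_pos|ft_f'; done;  python3 -c "
from h import *
print(env.state()['moment'])"
```

```text
ee_pos: [0.5523, 0.017, 0.1142]
ft_force: [-0.5, -0.9, -8.1]
ee_pos: [0.5524, 0.0171, 0.1137]
ft_force: [-2.0, 0.5, -6.6]
ee_pos: [0.5526, 0.0172, 0.1132]
ft_force: [-1.1, -0.3, -4.8]
[ 0.03450805  0.40617179 -0.01304407]
```

```bash
for i in 1; do python3 -m jog '[[0,0,0.7,0,0],[0,0,0,0,0]]'|egrep 'ee_pos|ft_f'; python3 -m jog '[[0,0,0.7,0,0],[0,0,0,0,0]]'|egrep 'ee_pos|ft_f';python3 -m jog '[[0,0,0.6,0,0],[0,0,0,0,0]]'|egrep 'time|ee_pos|ft_f'; done;  python3 -c "
from h import *
print(env.state()['moment'])"
```

```text
ee_pos: [0.5527, 0.0172, 0.1131]
ft_force: [-4.2, -0.0, 2.5]
ee_pos: [0.5527, 0.0172, 0.113]
ft_force: [-7.4, 0.7, 9.4]
time: 18.87
ee_pos: [0.5528, 0.0172, 0.113]
ft_force: [-10.6, 1.2, 14.8]
[0.10210613 2.44662061 0.05168404]
```

It is fully home: TCP at 0.113 stays put under about 15 N, matching the 0.067 grasp height plus 0.046. Relieving the press and then carrying the drive round to the home angle.

```bash
python3 -m jog '[[0,0,-1.3,0,0],[0,0,0,0,0]]'|egrep 'ee_pos|ft_f'; python3 -m jog '[[0.07,0.11,0,-3,0],[0.07,0.11,0,-5.3,0],[0.07,0.11,0,-5.3,0],[0.07,0.11,0,-5.3,0],[0.07,0.11,0,-5.3,0]]'|egrep 'ee_pos|ft_f|rot'; python3 -m jog '[[0.07,0.11,0,-5.3,0],[0.07,0.11,0,-5.3,0],[0.07,0.11,0,-5.3,0],[0.07,0.11,0,-5.3,0]]'|egrep 'ee_pos|ft_f|rot|time'; python3 -c "
from h import *
print(env.state()['moment'])"
```

```text
ee_pos: [0.5528, 0.0173, 0.113]
ft_force: [-5.7, 0.7, 4.4]
ee_pos: [0.5537, 0.0161, 0.113]
tool_rot: [2.726, 1.561, 0.001]
ft_force: [-3.9, -1.8, 1.6]
time: 19.78
ee_pos: [0.5544, 0.0161, 0.113]
tool_rot: [2.392, 2.035, 0.001]
ft_force: [-3.2, -2.1, 0.9]
[-0.40380298  0.53934677 -0.24910068]
```

```bash
python3 -m jog '[[0.07,0.11,0,-5.3,0],[0.07,0.11,0,-5.3,0],[0.07,0.11,0,-5.3,0],[0.07,0.11,0,-5.3,0],[0.07,0.11,0,-5.3,0],[0.07,0.11,0,-5.3,0]]'|egrep 'ee_pos|ft_f|rot'; python3 -m jog '[[0.07,0.11,0,-5.3,0],[0.07,0.11,0,-5.3,0],[0.07,0.11,0,-5.3,0],[0.07,0.11,0,-5.3,0],[0.07,0.11,0,-5.3,0],[0,0,0,0,0]]'|egrep 'ee_pos|ft_f|rot|time'; python3 -c "
from h import *
print(env.state()['moment'])"; python3 shot.py w12; python3 held.py w12
```

```text
ee_pos: [0.5555, 0.0166, 0.113]
tool_rot: [1.742, 2.611, 0.001]
ft_force: [-0.1, -2.7, -1.7]
time: 20.78
ee_pos: [0.5561, 0.0173, 0.1131]
tool_rot: [1.097, 2.941, 0.001]
ft_force: [1.5, -1.5, -1.1]
[-0.40303272 -0.33704185 -0.01430625]
carousel [0.55308135 0.01869003] 0.06029403756636711 0.00016802053053399657 [-11.  -10.9 -10.9 -10.5 -10.8 -10.6] tag yaw 139.28545432710533 TCP [0.55591291 0.01734287 0.11303008] toolyaw 138.7686158676959 [ 2.04896768 -2.25836873 -1.31513091] [-0.38842445 -0.47564853  0.0109058 ]
```

```bash
python3 -m jog '[[0.07,0.11,0,-4.8,0],[0.07,0.11,0,-4.8,0],[0.07,0.11,0,-4.8,0],[0.07,0.11,0,-4.8,0],[0.07,0.11,0,-4.8,0],[0.07,0.11,0,-4.8,0],[0,0,0,0,0],[0,0,0,0,0]]'|egrep 'ee_pos|ft_f|rot'; python3 -c "
from h import *
print(env.state()['moment'])"; python3 shot.py w13; python3 held.py w13
```

```text
ee_pos: [0.556, 0.0184, 0.1131]
tool_rot: [0.345, 3.12, 0.0]
ft_force: [5.7, -1.0, -1.6]
[-0.46047099 -1.25552315 -0.08807133]
carousel [0.55277614 0.01856595] 0.060200757820701056 0.0001296774392182884 [-12.7 -12.6 -12.8 -12.4 -12.6 -12.4] tag yaw 167.3457817750522 TCP [0.55601922 0.01841546 0.11312448] toolyaw 167.3702222608963 [ 5.94324862 -2.64655948 -2.82394945] [-0.42684682 -1.28763502 -0.04300322]
```

View pics/w13.png

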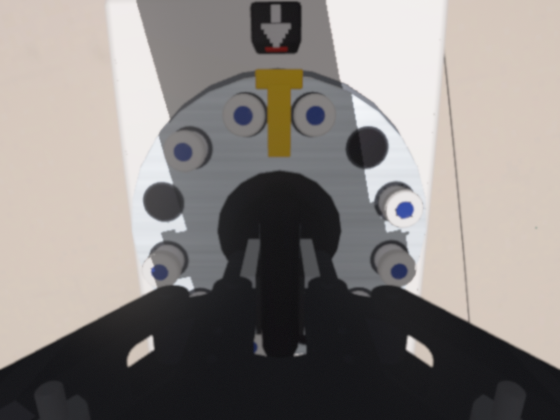

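The picture shows the tag at (279,112) right below the sensor's red window at (276,48), about 0.7° short. I'll trim the turn and relax the side load.

```bash
python3 -m jog '[[-1.2,0,0,-0.8,0],[0,0,0,0,0],[0,0,0,0,0]]'|egrep 'ee_pos|ft_f|rot'; python3 shot.py w14; python3 held.py w14
```

```text
ee_pos: [0.5565, 0.0185, 0.113]
tool_rot: [0.319, 3.124, 0.0]
ft_force: [3.6, -1.4, 1.0]
carousel [0.55307762 0.01864245] 0.06019387349508726 0.00012024758748207381 [-11.9 -11.9 -11.9 -11.6 -11.7 -11.6] tag yaw 168.14200945325598 TCP [0.55649666 0.01845935 0.11303513] toolyaw 168.38303235010375 [ 2.89794109 -2.08605795  1.70343081] [-0.33796042 -0.82392544 -0.25242002]
```

```bash
python3 -m jog '[[0,0,0,0,0.2],[0,0,0,0,0.3],[0,0,0,0,0.4],[0,0,0,0,0.5],[0,0,0,0,0.5]]'|egrep 'ee_pos|ft_f|rot|width'; python3 -m jog '[[0,0,-5,0,0.5],[0,0,-10,0,0.5],[0,0,-15,0,0.5],[0,0,-20,0,0.5],[0,0,-20,0,0.5],[0,0,-20,0,0.5],[0,0,-20,0,0.5],[0,0,-15,0,0.5],[0,0,0,0,0.5],[0,0,0,0,0.5]]'; python3 shot.py w15; python3 - <<'E'
from meas import *
w=L("w15");vials(w,(.553,.0187,.08),.046,90)
b=vision.snapshot("side");a=vision.snapshot("scene")
cv2.imwrite('pics/c6.png',np.hstack([cv2.resize(i,(400,300),interpolation=cv2.INTER_CUBIC) for i in (w["img"][:,:,::-1],b["img"][150:255,200:340,::-1])]))
E
```

```text
ee_pos: [0.5554, 0.0189, 0.1121]
tool_rot: [-0.314, -3.125, 0.0]
ft_force: [0.7, -0.4, -0.1]
width: 0.503
time: 23.1
ee_pos: [0.5564, 0.0186, 0.239]
tool_rot: [0.315, 3.123, 0.001]
ft_force: [-0.6, 0.3, -0.1]
width: 0.5
grip_force: 0.0
vials 9 [0.55335836 0.01852903] 0.06031531747271968 0.00026689445680146834 yaw mod30 [-12.1 -12.1 -12.3 -12.3 -12.2 -12.1 -12.4 -12.1 -12.2] tag yaw 167.82177075330756
```

View pics/c6.png

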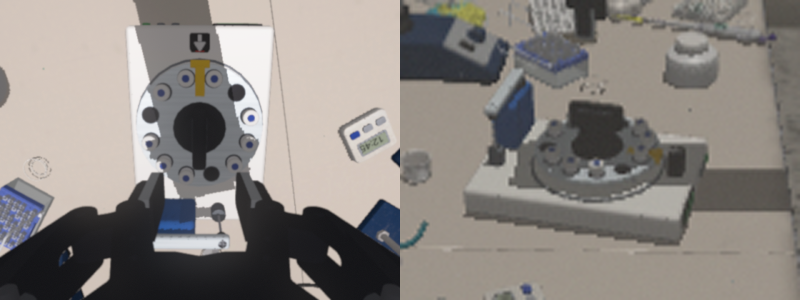

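The tag faces the sensor at about 167.8° against 168.1°. The vial circle's measured radius fits the home height, and the neighbouring objects are undisturbed.

```bash
python3 -c "
from workcell import workorder
print(workorder.hand_in())"
```

```text
the job is handed in; nothing more can be done
None
```

The carousel is snapped fully home on the autosampler, with its yellow tag facing the home sensor to within about 0.4°; the arm is clear, nothing else on the bench was touched, and the job is handed in at about 23 s of the 48 s allowed.

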